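Rock the battery block into the field analyser

TASK

Fit the loose battery block into the open battery bay of the portable analyser: contact end first, tucked under the lip and pushed against the sprung contact plate, then rock the other end down until the block lies flat and fully home on the bay floor, and let go. Work gently: do not ram the battery or bear hard on the analyser or its contact plate, and leave the bottle, jar and carton standing where they are.

Things in the scene. Friction and masses are not known exactly. Their poses are not given: they have to be found in the camera images.
- battery: Loose grey battery block, about 0.24 kg: body 80 x 44 x 20 mm (x, y, z) with a grip rib on top. Origin: centre of the underside; z is up when it lies flat. Its -x end is the contact end (two brass pads on the end face); its +x end, nearer the rib, is the plain heel end.
- rib (a point): Centre of the battery's grip rib, battery (10, 0, 32.5) mm; axes as the battery's. The rib has dark strips, 44 mm long (x), 22 mm wide (y), 25 mm tall, standing on the block's top. Grasp it across the 22 mm (fingers closing along y).
- toe (a point): Middle of the lower edge of the battery's contact end: battery (-40, 0, 0) mm; axes as the battery's.
- heel (a point): Middle of the lower edge of the battery's heel end: battery (+40, 0, 0) mm; axes as the battery's.
- analyser: White portable analyser, fixed on the bench, 150 x 170 mm, flat top 40 mm above the bench, display on its +y side and keys on its -y side, with an open battery bay along x in the middle of its top. Origin: centre of its underside, on the bench. Its -x side carries the grey lip.
- seat (a point): Centre of the battery's place on the bay floor, 25 mm above the bench: the battery's origin comes here, axes parallel, when home. Axes as the analyser's. Relative to it: floor z = 0; side walls at y = +-23 mm (1 mm spare each side) and heel wall at x = +40 mm, all 15 mm high, flat-topped, square-edged, level with the analyser's top.
- lip (a point): Middle of the lower edge of the fixed grey lip over the -x end of the bay: seat (-35.5, 0, 24) mm; axes as the analyser's. The lip covers all beyond it towards -x, is 4 mm thick (top at seat z = 28 mm) and 58 mm wide. Below it stands the sprung contact plate.
- contact_plate (a joint): How far the brass contact plate is pushed in towards -x, m. 0 = out, its face at seat x = -38.5 mm (height: floor to z = 21 mm); hard stop at 0.006. Its spring gives 5 N at 0 and 10.4 N at the stop. A battery that is home holds it in by 0.0015; for the heel to pass the heel wall while rocking down it must be in by about 0.004.
- amber_bottle: Standing amber glass bottle, 52 mm in diameter, 105 mm tall; origin at the centre of its underside. Leave alone.
- ointment_jar: Standing white jar, 46 mm in diameter, 45 mm tall; origin at the centre of its underside. Leave alone.
- carton: White paper carton, 60 x 110 x 55 mm; origin at the centre of its underside. Leave alone.
There are look-alikes about, which are no part of the job. Leave any pink or purple look-alike of the battery alone.

How it is judged:
By the outcome, as a careful person would: the job done as asked, in the order asked, and still so for the second after the job is handed in, with the robot touching nothing.
It also fails if it takes over 58 s, if anything falls off the work surface, if the arm or the gripper's body presses on something with over 40 N, if the wrist force passes 120 N, or if a joint passes its speed limit or range.

ROBOT

A 6-joint arm with a two-finger parallel gripper is mounted at the origin on the work surface. World frame = base frame: x ahead of the robot, y to its left, z up, the work surface at z = 0. Lengths are in m, angles in rad, forces in N, time in s.
With the tool pointing down it reaches from about 0.3 to 0.875 m from the base axis. Payload 6.4 kg.
Tool frame: the origin (TCP) lies between the finger pads; the fingertips stand 25 mm ahead of it and the grasp point (between the pads) lies 6 mm ahead of it; z points along the fingers, y is the line along which they close (so a half turn about z gives the same grasp; the last joint's range is limited). The gripper opens to 85 mm and grips with 20 to 120 N. Pads are 22 mm wide; open, the fingers measure 114 mm over their backs; the gripper's body (76 mm by 85 mm) begins 54 mm behind the grasp point. The pads swing forward as they close: fully open they stand 13 mm farther back than shut.
Start: joints at [0.943, 0.181, 1.607, -0, 1.354, -0.206], TCP at [0.235, 0.525, 0.256] pointing down, gripper open.
Joint ranges: [-2.99, 2.99], [-0.89, 2.07], [0.3, 2.58], [-1.14, 4.28], [0, 2.63], [-3.12, 3.12]. Speed limits (rad/s): [2.57, 2.57, 3.01, 3.14, 3.14, 3.14].

INTERFACE

Orientations are given as a unit quaternion [w, x, y, z].
In Python, from bench import ctrl gives the robot as it stands.
- The arm moves only by the tool servo_tool, never from a script. Its argument "series" is text: rows parted by semicolons, each of 7 numbers parted by spaces: the gripper command: -1 is fully open, 1 is shut, values between are in proportion, then the shift along the tool's x, y, z in m, then the turn, a rotation vector about the tool's x, y, z in degrees. A call has 1 to 12 rows; each row is the pose to reach, as a shift and turn from the pose commanded when the call began, along the tool's axes at that moment; what a row does not reach only later rows make up. A row lasts 1/12 s, in which the tool goes at most 41.7 mm and 7.16 degrees, less where a joint would pass 70% of its speed; a pose out of reach is approached as far as the arm can. A call with a gripper value outside its range is refused whole. The fingers move at their own pace and stop on an object; the grip force is fixed at half the most. Time passes only in rows, so rows that repeat a pose let the fingers close. It gives the time, the measured TCP pose, the force, the opening and the grip force at its end, in the units of the state.
- ctrl.get_obs(): the state, without advancing time (a new reading comes with each control period).
- ctrl.camera(name): name is "side" or "top"; returns a dict with "img" (420x560x3 uint8, red, green, blue), "z_map" (420x560 float32, m along the optical axis (not along the pixel's ray), 0 where there is no reading), "fovy" (degrees; the focal length in pixels is half the picture's height over the tangent of half this angle, whatever the lens; pixels are square), "cx", "cy" (the principal point, pixels), "extrinsics" (4x4, takes a point from camera to world coordinates). Camera axes: x right, y down, z forward; pixel columns grow to the right and rows downward; lengths in m; the calibration is good to about 2 mm. A picture is of the moment at which its call begins.
- ctrl.hand_in(): hands the job in; it is judged then, once.
The state is a dict: "time_s": time; "q": joint angles; "dq": joint speeds; "joint_efforts": joint torques, N m; "eef_pos": TCP position; "eef_rot": TCP orientation; "wrist_force": force on the tool from outside, world axes, zero at the start; "torque": the same for the moment, N m; "opening": opening from 0.0 (shut) to 1.0 (fully open); "grasp_force": force on a finger pad.
Only numpy, scipy, OpenCV 4.12 (cv2) and the standard library are available. Lean on these libraries where they do the work, as an engineer would, in place of code of your own. Each camera call takes 0.05 s, during which the arm holds its last target. There are 200 camera calls.

## Working session

There is one attempt and no reset: what is moved stays moved. The work goes in short steps, Python scripts to look and compute and a tool call to move; the robot and the scene stay as the last step left them, time stands still between calls to the robot, and variables do not carry over. Pictures are saved under pics/ and viewed, at most 10 in all, crops included, and the job is handed in when it is done.

Besides the shell and the picture viewer there is one more tool, called after "Call:" as name(argument=value, ...), one argument or row to a line, values as JSON. servo_tool: Moves the arm, as the interface text tells. Its arguments: {"type":"object","properties":{"series":{"type":"string"}},"required":["series"]}

```bash
ls; mkdir -p pics; cat > h.py <<'E'
import numpy as np, cv2, pickle
from bench import ctrl
def grab(n,tag):
    c=ctrl.camera(n); pickle.dump(c,open(f'pics/{tag}.pkl','wb')); cv2.imwrite(f'pics/{tag}.png',c['img'][:,:,::-1]); return c
def load(tag): return pickle.load(open(f'pics/{tag}.pkl','rb'))
def cloud(c):
    z=c['z_map']; h,w=z.shape; f=h/2/np.tan(np.radians(c['fovy'])/2)
    v,u=np.mgrid[:h,:w]; P=np.stack([(u-c['cx'])/f*z,(v-c['cy'])/f*z,z],-1)
    E=np.array(c['extrinsics']); W=P@E[:3,:3].T+E[:3,3]; W[z==0]=np.nan; return W
E
python3 - <<'E'
from h import *
a=grab('top','top0'); b=grab('side','side0')
cv2.imwrite('pics/both0.png',cv2.resize(np.hstack([a['img'],b['img']])[:,:,::-1],None,fx=.714,fy=.714))
print(a['extrinsics'],a['fovy'],b['extrinsics']); print(ctrl.get_obs())
E
```

```text
pics
[[-1.96062837e-02 -9.98417495e-01  5.27076798e-02  5.54089857e-01]
 [-9.99807720e-01  1.95610419e-02 -1.37413219e-03  3.88310168e-02]
 [ 3.40940487e-04 -5.27244868e-02 -9.98609039e-01  1.06991303e+00]
 [ 0.00000000e+00  0.00000000e+00  0.00000000e+00  1.00000000e+00]] 46.10682978105221 [[ 0.74478424 -0.45095457  0.49187032  0.15711942]
 [-0.6672657  -0.49524788  0.55631469 -0.43809385]
 [-0.00727492 -0.7425426  -0.66975933  0.67593298]
 [ 0.          0.          0.          1.        ]]
{'time_s': 0.1, 'q': array([ 9.42676829e-01,  1.81473914e-01,  1.60784885e+00,  7.10646893e-06,
        1.35377614e+00, -2.06322811e-01]), 'dq': array([-0.00111106, -0.00286713, -0.00164994, -0.00197155, -0.00149603,
       -0.0013259 ]), 'joint_efforts': array([-3.49499878e-04, -4.45879626e+01, -3.52240419e+01, -2.72740472e-04,
        4.05054292e-03, -5.09867596e-05]), 'eef_pos': array([0.23514572, 0.52425754, 0.25549876]), 'eef_rot': array([-3.08355271e-04,  2.09339114e-01,  9.77842814e-01, -6.87117427e-04]), 'wrist_force': array([0.58351794, 0.42466045, 0.47690264]), 'torque': array([-0.01245435, -0.00827832, -0.07431636]), 'grasp_force': 0.0, 'opening': 1.0052510355857716}
```

View pics/top0.png

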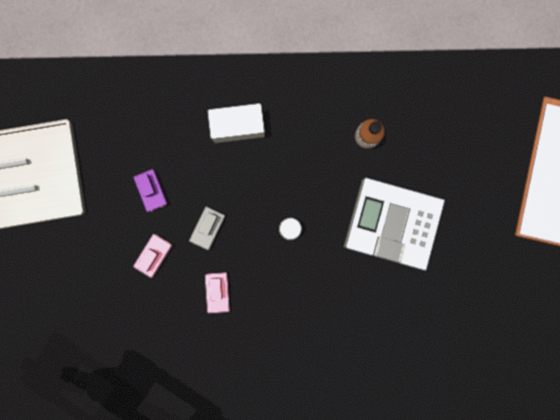

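View pics/side0.png

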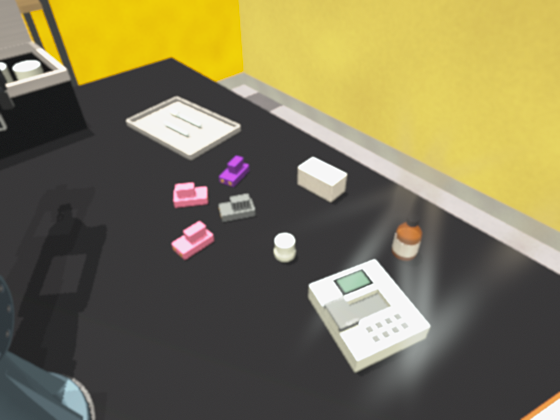

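The top view shows the grey battery near px (207,228) and the analyser near (395,224), with its lip at the bottom (390,249). The jar is at (290,229), the bottle at (370,133) and the carton at (236,122). The pink and purple blocks are look-alikes. Next I'll measure enlarged crops and the depth clouds.

```bash
python3 - <<'E'
from h import *
a=load('top0'); W=cloud(a); im=a['img']
b=load('side0'); V=cloud(b)
c1=cv2.resize(im[198:258,177:237],(400,400),interpolation=cv2.INTER_CUBIC)
c2=cv2.resize(im[170:275,342:447],(400,400),interpolation=cv2.INTER_CUBIC)
cv2.imwrite('pics/crop1.png',np.hstack([c1,c2])[:,:,::-1])
def rect(P,n):
    (c,s,ang)=cv2.minAreaRect((P[:,:2]*1000).astype(np.float32)); print(n,len(P),np.round(c,1),np.round(s,1),round(ang,1),'z',np.round(np.percentile(P[:,2]*1000,[5,50,95]),1), 'mean',np.round(P.mean(0)*1000,1))
def sel(W,box,z0,z1):
    x0,x1,y0,y1=box; m=(W[...,0]>x0)&(W[...,0]<x1)&(W[...,1]>y0)&(W[...,1]<y1)&(W[...,2]>z0)&(W[...,2]<z1); return W[m]
print('bat',W[228,207],'an',W[224,395], 'bench',W[300,300])
for nm,X in(('top',W),('side',V)):
    bx,by=W[228,207][:2]; B=(bx-.06,bx+.06,by-.055,by+.055)
    rect(sel(X,B,.012,.027),nm+' bat body'); rect(sel(X,B,.036,.06),nm+' rib'); rect(sel(X,B,.01,.06),nm+' all')
    ax,ay=W[224,395][:2]; A=(ax-.13,ax+.13,ay-.13,ay+.13)
    rect(sel(X,A,.034,.046),nm+' an top'); rect(sel(X,A,.048,.06),nm+' lip'); rect(sel(X,A,.018,.030),nm+' floor')
    for n,p in(('jar',(229,290)),('bottle',(133,370)),('carton',(122,236))):
        x,y=W[p][:2]; rect(sel(X,(x-.09,x+.09,y-.09,y+.09),.02,.15) if n!='jar' else sel(X,(x-.04,x+.04,y-.04,y+.04),.02,.15),nm+' '+n)
E
```

```text
bat [0.56464499 0.18396303 0.04807208] an [ 0.56551824 -0.21018982  0.02703678] bench [ 4.06588546e-01 -7.21228532e-03 -1.75610018e-04]
top bat body 541 [565.8 189.1] [45.1 80.2] 63.4 z [16.1 19.8 23.1] mean [561.6 189.3  19.8]
top rib 233 [574.5 184.4] [22.2 43.9] 63.5 z [41.2 44.8 47.7] mean [574.3 184.   44.7]
top all 792 [565.8 189.1] [45.1 80.2] 63.4 z [16.5 21.3 46.6] mean [565.4 187.4  27.3]
top an top 4555 [ 567.2 -207.3] [171.3 150.3] 73.1 z [37.  40.3 43.6] mean [ 572.9 -208.3   40.3]
top lip 547 [ 519.1 -218.5] [ 56.8 125.2] 9.8 z [49.7 52.8 55.8] mean [ 514.3 -190.9   52.8]
top floor 786 [ 566.9 -205.1] [167.2 148.4] 73.1 z [22.2 25.6 28.8] mean [ 571.1 -204.3   25.5]
top jar 314 [561.1  11.5] [39.9 40. ] 25.5 z [41.3 44.7 47.7] mean [561.1  11.4  44.5]
top bottle 620 [ 721.3 -156.9] [ 49.8 123.8] 88.7 z [ 32.6  73.1 106.1] mean [ 750.6 -153.3   73.4]
top carton 1659 [786.8 121. ] [ 61.3 109.9] 6.1 z [37.9 54.8 58.1] mean [783.7 120.6  53.3]
side bat body 360 [563.1 188.1] [48.  80.7] 64.2 z [12.9 19.5 24.1] mean [555.3 182.8  19.2]
side rib 164 [572.2 183.7] [25.7 43.6] 65.6 z [37.4 44.2 46.6] mean [570.9 181.4  43.4]
side all 602 [563.1 188.1] [48.  80.7] 64.2 z [12.4 21.  45.6] mean [560.6 181.4  26.6]
side an top 5246 [ 565.6 -207.4] [172.5 152.2] 73.0 z [37.4 39.8 42.2] mean [ 564.  -217.7   39.8]
side lip 679 [ 512.2 -191.1] [60.6 40.9] 73.3 z [50.  52.5 54.2] mean [ 511.  -192.7   52.4]
side floor 1066 [ 564.2 -208.6] [168.9 151. ] 73.1 z [19.5 25.2 28.6] mean [ 551.6 -219.3   24.9]
side jar 350 [559.   10.8] [43.4 38.7] 45.9 z [21.9 43.8 46.3] mean [555.    6.3  39.8]
side bottle 847 [ 716.8 -166.3] [109.5  51.2] 8.5 z [ 25.1  65.5 104.2] mean [ 742.8 -165.9   63.9]
side carton 1120 [784.7 120.3] [ 64.7 112.7] 5.7 z [24.1 53.1 55.9] mean [775.5 111.6  46.8]
```

View pics/crop1.png

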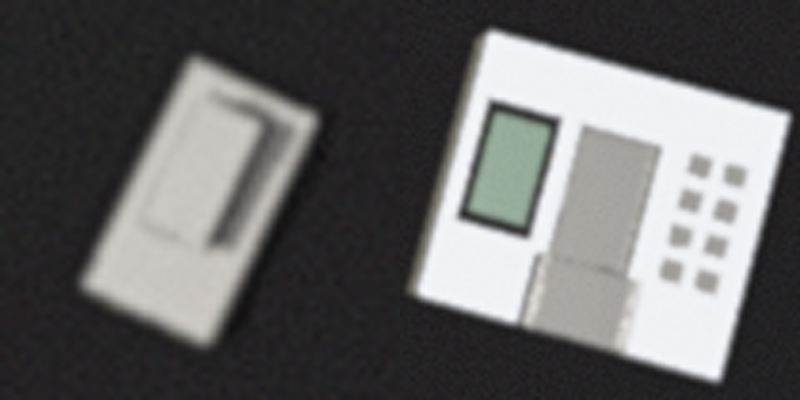

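Crops: the battery rib sits towards the top (heel to world +x, yaw about -26.5°), with crop centre ≈(200,200). The analyser yaw is about -16.9° and its lip edge is at crop ≈(585,265), which puts the seat at the analyser's centre. The sizes and heights match the ones given. Next is the move over the rib.

```bash
cat >> h.py <<'E'
from scipy.spatial.transform import Rotation as R
def toolR(yaw,tilt=0): return R.from_euler('z',yaw,degrees=True)*R.from_euler('y',-tilt,degrees=True)*R.from_matrix(np.diag([-1.,1,-1]))
def plan(p,yaw,tilt=0):
    o=ctrl.get_obs(); q=o['eef_rot']; C=R.from_quat([q[1],q[2],q[3],q[0]])
    d=C.inv().apply(np.array(p)-o['eef_pos']); r=(C.inv()*toolR(yaw,tilt)).as_rotvec(degrees=True)
    print('shift mm',np.round(d*1000,1),'turn',np.round(r,2),'t',round(o['time_s'],2))
E
python3 -c "
from h import *
plan([.5734,.184,.12],-26.6)"
```

```text
shift mm [-448.  -171.8  135.6] turn [-0.08 -0.02  2.43] t 0.1
```

Call:
servo_tool(
  series="-0.2 -0.037 -0.014 0.011 0 0 0.2;-0.2 -0.074 -0.028 0.022 0 0 0.4;-0.2 -0.112 -0.043 0.034 0 0 0.6;-0.2 -0.149 -0.057 0.045 0 0 0.8;-0.2 -0.187 -0.072 0.056 0 0 1;-0.2 -0.224 -0.086 0.068 0 0 1.2;-0.2 -0.261 -0.1 0.079 0 0 1.4;-0.2 -0.299 -0.115 0.09 0 0 1.6;-0.2 -0.336 -0.129 0.102 0 0 1.8;-0.2 -0.373 -0.143 0.113 0 0 2;-0.2 -0.411 -0.158 0.124 0 0 2.2;-0.2 -0.448 -0.172 0.136 0 0 2.4",
)

```text
time_s: 1.1
eef_pos: [0.5744, 0.1827, 0.1196]
eef_rot: [-0.0, 0.23, 0.973, -0.0]
wrist_force: [0.5, 0.8, 0.6]
opening: 0.602
grasp_force: 0.0
```

Call:
servo_tool(
  series="-0.2 0 0 0 0 0 0;-0.2 0 0 0 0 0 0;-0.2 0 0 0 0 0 0;-0.2 0 0 0 0 0 0",
)

```text
time_s: 1.43
eef_pos: [0.5727, 0.1854, 0.1204]
eef_rot: [-0.0, 0.229, 0.973, 0.0]
wrist_force: [0.2, -0.2, -0.1]
opening: 0.604
grasp_force: 0.0
```

```bash
python3 -c "
from h import *
plan([.5734,.184,.048],-26.6)
a=grab('side','side1');b=grab('top','top1')
c1=cv2.resize(a['img'][130:250,170:310],(467,400),interpolation=cv2.INTER_CUBIC);c2=cv2.resize(b['img'][190:270,170:236],(330,400),interpolation=cv2.INTER_CUBIC)
cv2.imwrite('pics/g1.png',np.hstack([c1,c2])[:,:,::-1])"
```

```text
shift mm [-1.3 -0.9 72.4] turn [-0.   -0.03  0.09] t 1.43
```

View pics/g1.png

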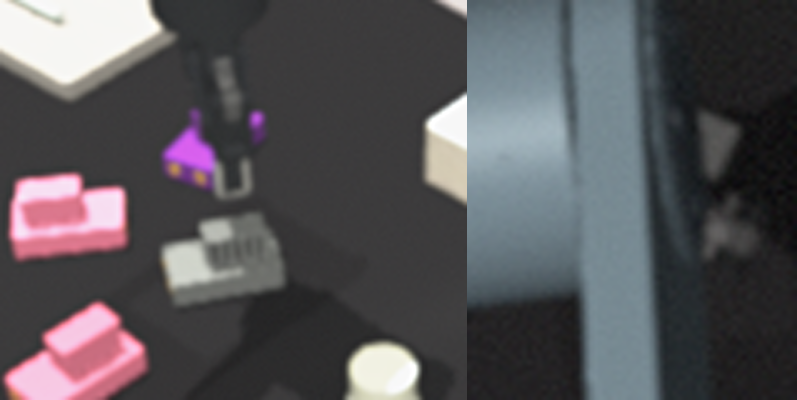

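The side crop shows the fingertips at ≈(233,190), directly above the rib at ≈(235,240). The arm hides the top view. I'll descend and close.

Call:
servo_tool(
  series="-0.2 -0.001 -0.001 0.015 0 0 0;-0.2 -0.001 -0.001 0.03 0 0 0;-0.2 -0.001 -0.001 0.043 0 0 0;-0.2 -0.001 -0.001 0.054 0 0 0;-0.2 -0.001 -0.001 0.063 0 0 0;-0.2 -0.001 -0.001 0.069 0 0 0;-0.2 -0.001 -0.001 0.072 0 0 0;-0.2 -0.001 -0.001 0.072 0 0 0;-0.2 -0.001 -0.001 0.072 0 0 0",
)

```text
time_s: 2.28
eef_pos: [0.5742, 0.1832, 0.0486]
eef_rot: [0.0, 0.23, 0.973, 0.0]
wrist_force: [0.8, -0.4, 0.1]
opening: 0.597
grasp_force: 0.0
```

Call:
servo_tool(
  series="1 0 0 0 0 0 0;1 0 0 0 0 0 0;1 0 0 0 0 0 0;1 0 0 0 0 0 0;1 0 0 0 0 0 0;1 0 0 0 0 0 0;1 0 0 0 0 0 0;1 0 0 0 0 0 0;1 0 0 0 0 0 0;1 0 0 0 0 0 0",
)

```text
time_s: 3.12
eef_pos: [0.5747, 0.1833, 0.0493]
eef_rot: [0.001, 0.23, 0.973, 0.0]
wrist_force: [0.2, 0.0, 5.8]
opening: 0.244
grasp_force: 60.7
```

Call:
servo_tool(
  series="1 0 0 -0.005 0 0 0;1 0 0 -0.015 0 0 0;1 0 0 -0.03 0 0 0;1 0 0 -0.045 0 0 0;1 0 0 -0.06 0 0 0;1 0 0 -0.075 0 0 0;1 0 0 -0.09 0 0 0;1 0 0 -0.105 0 0 0;1 0 0 -0.11 0 0 0;1 0 0 -0.11 0 0 0;1 0 0 -0.11 0 0 0;1 0 0 -0.11 0 0 0",
)

```text
time_s: 4.12
eef_pos: [0.573, 0.183, 0.1571]
eef_rot: [-0.001, 0.23, 0.973, -0.0]
wrist_force: [0.1, -0.1, -3.6]
opening: 0.242
grasp_force: 59.6
```

```bash
python3 -c "
from h import *
# TCP over battery at x=+10 from origin, target yaw -16.9, seat (566.4,-207.3)
y=np.radians(-16.9); s=np.array([.5664,-.2073]); u=np.array([np.cos(y),np.sin(y)])
p=s+.010*u; print(p, ctrl.get_obs()['wrist_force']); plan([p[0],p[1],.158],-16.9)"
```

```text
[ 0.57596814 -0.21020702] [ 0.10917558 -0.14838044 -3.62880985]
shift mm [-178.5 -350.4   -0.8] turn [-0.06 -0.11 -9.67] t 4.12
```

Call:
servo_tool(
  series="1 -0.008 -0.015 0 0 0 -0.5;1 -0.023 -0.045 0 0 0 -1.3;1 -0.04 -0.079 0 0 0 -2.2;1 -0.058 -0.114 0 0 0 -3.2;1 -0.076 -0.149 0 0 0 -4.1;1 -0.094 -0.184 0 0 0 -5;1 -0.112 -0.219 0 0 0 -6;1 -0.13 -0.254 0 0 0 -7;1 -0.147 -0.289 0 0 0 -8;1 -0.163 -0.32 0 0 0 -8.8;1 -0.174 -0.342 0 0 0 -9.4;1 -0.178 -0.35 0 0 0 -9.7",
)

```text
time_s: 5.12
eef_pos: [0.5757, -0.2134, 0.1571]
eef_rot: [-0.001, 0.148, 0.989, -0.0]
wrist_force: [-0.3, -0.3, -2.8]
opening: 0.248
grasp_force: 59.6
```

Call:
servo_tool(
  series="1 0 0 0 0 0 0;1 0 0 0 0 0 0;1 0 0 0 0 0 0;1 0 0 0 0 0 0;1 0 0 0 0 0 0;1 0 0 0 0 0 0",
)

```text
time_s: 5.62
eef_pos: [0.5768, -0.2083, 0.1584]
eef_rot: [-0.0, 0.146, 0.989, 0.0]
wrist_force: [0.3, -0.2, -2.4]
opening: 0.24
grasp_force: 59.6
```

```bash
cat >> h.py <<'E'
E
python3 - <<'E'
from h import *
a=grab('side','side2');b=grab('top','top2')
o=ctrl.get_obs(); print(o['eef_pos'],o['wrist_force'])
c1=cv2.resize(a['img'][190:370,290:440],(500,600),interpolation=cv2.INTER_CUBIC);c2=cv2.resize(b['img'][160:280,335:395],(300,600),interpolation=cv2.INTER_CUBIC)
cv2.imwrite('pics/g2.png',np.hstack([c1,c2])[:,:,::-1])
q=o['eef_rot'];C=R.from_quat([q[1],q[2],q[3],q[0]]);print(C.as_matrix().round(4))
# side cloud near the tool in battery frame (toolR-based)
M=C*R.from_matrix(np.diag([-1.,1,-1]))
for n,c in(('side',a),('top',b)):
    W=cloud(c); m=np.linalg.norm(W-o['eef_pos'],axis=-1)<.09
    P=M.inv().apply(W[m]-o['eef_pos'])*1000
    z=P[(P[:,2]<-20)]; print(n,len(z))
    if len(z)<20: continue
    print(np.percentile(z,[0,2,50,98,100],axis=0).round(1))
    np.save(f'pics/P_{n}.npy',P)
E
```

```text
[ 0.57678855 -0.2087894   0.15851403] [ 0.30995711  0.09995001 -2.03614138]
[[-9.573e-01  2.892e-01  1.000e-04]
 [ 2.892e-01  9.573e-01 -1.000e-04]
 [-2.000e-04 -0.000e+00 -1.000e+00]]
side 928
[[-53.5 -22.5 -50. ]
 [-52.6 -21.7 -47.6]
 [-29.8 -12.6 -30.6]
 [ 25.1  21.  -23. ]
 [ 28.7  22.9 -20. ]]
top 300
[[-51.    1.5 -48.7]
 [-50.2   3.  -46.9]
 [-29.   17.  -29.9]
 [ 28.4  23.8 -25.8]
 [ 29.5  24.2 -21.5]]
```

View pics/g2.png

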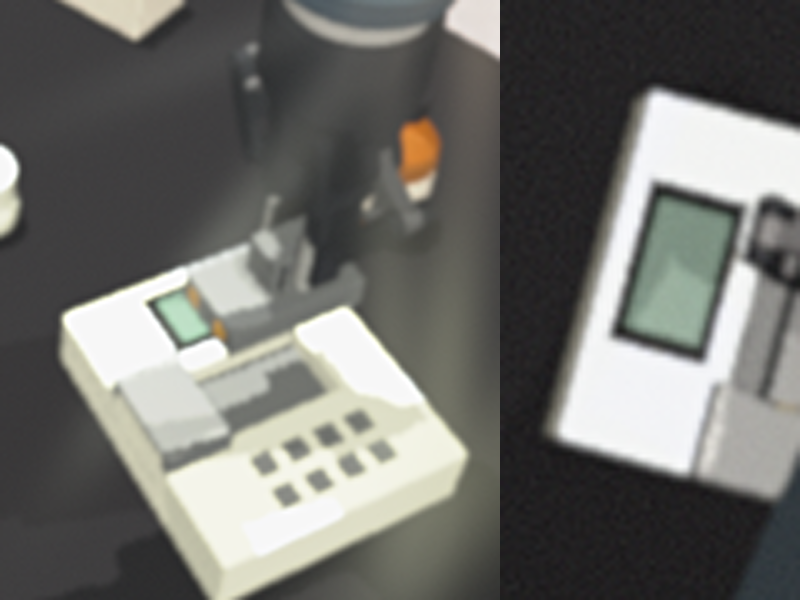

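The side crop shows the battery held level over the bay, contact end (brass) towards the lip; the lip is at crop (175,400). Next I'll measure the matching faces of battery and analyser in the same camera, so calibration bias cancels.

```bash
python3 - <<'E'
from h import *
a=load('side2'); W=cloud(a); a0=load('side0'); W0=cloud(a0); t0=cloud(load('top0')); t2=cloud(load('top2'))
yaw=-16.9; B=R.from_euler('z',yaw,degrees=True); c=np.array([.5664,-.2073,0])
tr=lambda W:B.inv().apply((W.reshape(-1,3)-c))*1000
A=tr(W0); A=A[~np.isnan(A[:,0])]; P=tr(W); P=P[~np.isnan(P[:,0])]
def face(P,ax,guess,tol,o,orng,zr,nm):
    m=(abs(P[:,ax]-guess)<tol)&(P[:,o]>orng[0])&(P[:,o]<orng[1])&(P[:,2]>zr[0])&(P[:,2]<zr[1]); Q=P[m]
    k=None
    for _ in range(4):
        k=np.polyfit(Q[:,o],Q[:,ax],1); r=abs(Q[:,ax]-np.polyval(k,Q[:,o])); Q=Q[r<max(1.5,2*np.median(r))]
    mid=(orng[0]+orng[1])/2
    print(nm,len(Q),'pos',round(np.polyval(k,mid),2),'slope deg',round(np.degrees(np.arctan(k[0])),2))
face(A,1,-85,6,0,(-70,70),(5,34),'analyser -y face')
face(A,0,-75,6,1,(-80,80),(5,34),'analyser -x face')
face(A,0,-75,6,1,(-27,27),(30,50),'lip outer')
for z in((112,128),): 
    face(P,1,-22,6,0,(-35,35),z,'bat -y face'); face(P,0,-40,6,1,(-18,18),z,'bat -x face')
T=P[(abs(P[:,0])<33)&(abs(P[:,1])<20)&(P[:,2]>122)&(P[:,2]<138)]
print('bat top z',np.median(T[:,2]),len(T)); 
T=T[T[:,0]<-15];k=np.linalg.lstsq(np.c_[T[:,:2],np.ones(len(T))],T[:,2],rcond=None)[0];print('tilt deg',np.degrees(np.arctan(k[:2])))
T=A[(abs(A[:,0])<70)&(A[:,1]<-30)&(A[:,1]>-80)&(A[:,2]>30)];print('an top z',np.median(T[:,2]))
o=ctrl.get_obs();print('tcp in frame',B.inv().apply(o['eef_pos']-c)*1000)
# top cam edges
for n,X in(('t0 an',t0),('t2 bat',t2)):
    X=tr(X)
    if n[1]=='0': S=X[(X[:,2]>36)&(X[:,2]<44)&(abs(X[:,0])<90)&(abs(X[:,1])<100)]; print(n,np.percentile(S,[.3,99.7],axis=0).round(1))
    else: S=X[(X[:,2]>122)&(X[:,2]<138)&(abs(X[:,0])<55)&(abs(X[:,1])<30)]; print(n,len(S),np.percentile(S,[1,99],axis=0).round(1))
E
```

```text
analyser -y face 486 pos -85.32 slope deg 0.02
analyser -x face 467 pos -76.09 slope deg 0.01
lip outer 119 pos -76.0 slope deg 0.06
bat -y face 188 pos -19.36 slope deg 0.42
bat -x face 82 pos -41.54 slope deg 0.18
bat top z 128.77213297201484 462
tilt deg [-1.10164275  2.40074775]
an top z 39.889646880489295
tcp in frame [ 10.37287867   1.59489601 158.51403157]
t0 an [[-73.9 -84.4  36.2]
 [ 75.2  85.4  43.9]]
t2 bat 264 [[-40.    3.6 123.1]
 [ 39.4  25.4 135. ]]
```

```bash
cat >> h.py <<'E'
OFF=np.array([11.0,-1.3,49.5])
def bat(toe,t): # toe (x,z) in seat frame mm, y=given, tilt deg -> TCP, R (frame = seat)
    Rb=R.from_euler('y',-t,degrees=True); o=np.array(toe)+Rb.apply([40,0,0]); return o+Rb.apply(OFF), Rb*R.from_matrix(np.diag([-1.,1,-1]))
def delta(f,tf,g,tg):
    p,A=bat(f,tf); q,B_=bat(g,tg); print(np.round(A.inv().apply(q-p),1),'turn',np.round((A.inv()*B_).as_rotvec(degrees=True),2))
E
python3 -c "
from h import *
for g in ([-27.8,0,40],):
  for k in (.25,.5,.75,1): f=np.array([-40.6,2.95,83.9]); delta(f,0,f+k*(np.array(g)-f),15*k)
"
```

```text
[ 0.1 -0.7  7.7] turn [ 0.   -3.75  0.  ]
[ 0.5 -1.5 15.7] turn [ 0.  -7.5  0. ]
[ 1.  -2.2 23.9] turn [  0.   -11.25   0.  ]
[ 1.7 -3.  32.4] turn [  0. -15.   0.]
```

Call:
servo_tool(
  series="1 0.0001 -0.0007 0.0077 0 -3.75 0;1 0.0005 -0.0015 0.0157 0 -7.5 0;1 0.001 -0.0022 0.0239 0 -11.25 0;1 0.0017 -0.003 0.0324 0 -15 0;1 0.0017 -0.003 0.0324 0 -15 0;1 0.0017 -0.003 0.0324 0 -15 0;1 0.0017 -0.003 0.0324 0 -15 0;1 0.0017 -0.003 0.0324 0 -15 0;1 0.0017 -0.003 0.0324 0 -15 0",
)

```text
time_s: 6.47
eef_pos: [0.5753, -0.2124, 0.1271]
eef_rot: [0.13, 0.145, 0.981, -0.019]
wrist_force: [0.2, -0.6, -3.4]
opening: 0.244
grasp_force: 59.6
```

```bash
cat > m.py <<'E'
from h import *
import sys
tag,ze=sys.argv[1],float(sys.argv[2])  # expected toe z in seat frame
a=grab('side',tag); W=cloud(a)
B=R.from_euler('z',-16.9,degrees=True); c=np.array([.5664,-.2073,.025])
P=B.inv().apply(W.reshape(-1,3)-c)*1000+[1.09,.32,0]; P=P[~np.isnan(P[:,0])]
o=ctrl.get_obs(); q=o['eef_rot'];C=R.from_quat([q[1],q[2],q[3],q[0]])
t=B.inv().apply(o['eef_pos']-c)*1000; print('tcp seat',t.round(2),'rot euler',(B.inv()*C*R.from_matrix(np.diag([-1.,1,-1]))).as_euler('ZYX',degrees=True).round(2),'F',B.inv().apply(o['wrist_force']).round(2),'t',o['time_s'])
tilt=-(B.inv()*C*R.from_matrix(np.diag([-1.,1,-1]))).as_euler('ZYX',degrees=True)[1]
# express points in the nominal battery frame (from measured TCP)
Rb=R.from_euler('y',-tilt,degrees=True); org=t-Rb.apply(OFF); Q=Rb.inv().apply(P-org)
print('nominal toe',(org+Rb.apply([-40,0,0])).round(2))
def f(nm,m,ax,o,mid=0):
    S=Q[m]
    if len(S)<10: print(nm,'few');return
    for _ in range(4):
        k=np.polyfit(S[:,o],S[:,ax],1); r=abs(S[:,ax]-np.polyval(k,S[:,o])); S=S[r<max(1.2,2*np.median(r))]
    print(nm,len(S),round(np.polyval(k,mid),2),'slope',round(np.degrees(np.arctan(k[0])),2))
x,y,z=Q.T
f('-y face (want -22)',(abs(y+22)<5)&(abs(x)<34)&(z>4)&(z<17),1,0)
f('-x face (want -40)',(abs(x+40)<5)&(abs(y)<18)&(z>4)&(z<17),0,1)
f('top (want 20) vs x',(abs(z-20)<5)&(x>-36)&(x<-16)&(abs(y)<18),2,0,-26)
E
python3 m.py side3 40; python3 -c "
from h import *
a=load('side3');cv2.imwrite('pics/g3.png',cv2.resize(a['img'][190:370,290:440],(500,600),interpolation=cv2.INTER_CUBIC)[:,:,::-1])"
```

```text
tcp seat [  9.77  -2.28 101.87] rot euler [  0.06 -15.06  -0.03] F [ 0.03 -0.52 -3.43] t 6.5167
nominal toe [-26.62  -0.98  40.82]
-y face (want -22) 129 -22.55 slope -0.01
-x face (want -40) 33 -39.69 slope 0.01
top (want 20) vs x 155 19.87 slope -1.73
```

View pics/g3.png

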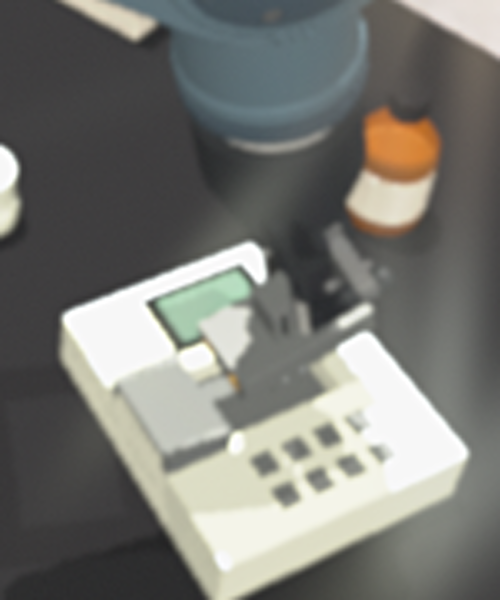

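The side crop shows the battery tilted with its contact end down, in front of the lip (brass at ≈(233,383)). The y measurements disagree by about 1.5 mm, so I'll repeat and average.

```bash
for i in 1 2 3 4; do python3 m.py s4_$i 40 | grep -v top; done; python3 - <<'E'
from h import *
for s in('side2','side3','s4_4'):
    W=cloud(load(s)); B=R.from_euler('z',-16.9,degrees=True); P=B.inv().apply(W.reshape(-1,3)-[.5664,-.2073,0])*1000;P=P[~np.isnan(P[:,0])]
    m=(abs(P[:,1]+85)<5)&(abs(P[:,0])<70)&(P[:,2]>5)&(P[:,2]<34);n=(abs(P[:,0]+75)<5)&(abs(P[:,1])<80)&(P[:,2]>5)&(P[:,2]<34)
    print(s,'an -y',np.median(P[m,1]),'-x',np.median(P[n,0]))
E
```

```text
tcp seat [  9.5   -2.23 101.6 ] rot euler [  0.05 -15.04  -0.02] F [-0.42 -0.05 -2.71] t 6.5667
nominal toe [-26.91  -0.93  40.56]
-y face (want -22) 129 -22.44 slope 0.01
-x face (want -40) 29 -39.77 slope 0.12
tcp seat [  9.26  -2.19 101.38] rot euler [ 5.000e-02 -1.502e+01 -1.000e-02] F [ 0.35  0.26 -2.69] t 6.6167
nominal toe [-27.17  -0.89  40.35]
-y face (want -22) 128 -22.6 slope 0.2
-x face (want -40) 29 -39.69 slope -0.25
tcp seat [  9.06  -2.15 101.21] rot euler [ 4.000e-02 -1.501e+01 -1.000e-02] F [-0.47  0.3  -2.85] t 6.6667
nominal toe [-27.38  -0.85  40.19]
-y face (want -22) 125 -22.41 slope 0.3
-x face (want -40) 27 -39.81 slope 0.21
tcp seat [  8.91  -2.1  101.07] rot euler [  0.04 -15.    -0.  ] F [-0.15  0.26 -2.7 ] t 6.7167
nominal toe [-27.55  -0.8   40.06]
-y face (want -22) 135 -22.58 slope 0.09
-x face (want -40) 30 -39.77 slope 0.2
side2 an -y -85.29998199568207 -x -76.02453942304167
side3 an -y -85.36336823902349 -x -76.04032538475673
s4_4 an -y -85.3153400191253 -x -76.03481617526396
```

Call:
servo_tool(
  series="1 0 0 0 0 0 0;1 0 0 0 0 0 0;1 0 0 0 0 0 0;1 0 0 0 0 0 0;1 0 0 0 0 0 0;1 0 0 0 0 0 0;1 0 0 0 0 0 0;1 0 0 0 0 0 0;1 0 0 0 0 0 0;1 0 0 0 0 0 0",
)

```text
time_s: 7.55
eef_pos: [0.5741, -0.2119, 0.126]
eef_rot: [0.129, 0.145, 0.981, -0.019]
wrist_force: [-0.2, -0.2, -2.7]
opening: 0.241
grasp_force: 59.6
```

```bash
for i in 1 2 3; do python3 m.py s5_$i 40; done; python3 -c "
from h import *
W=cloud(grab('top','top5'));B=R.from_euler('z',-16.9,degrees=True);P=B.inv().apply(W.reshape(-1,3)-[.5664,-.2073,.025])*1000-[.65,.5,0]
m=(P[:,2]>30)&(P[:,2]<75)&(P[:,0]>-36)&(P[:,0]<0)&(abs(P[:,1])<30);print(np.percentile(P[m],[0,1,50,99,100],axis=0).round(1),m.sum())"
```

```text
tcp seat [  8.71  -2.13 100.97] rot euler [  0.03 -15.     0.  ] F [ 0.34 -0.44 -2.64] t 7.6
nominal toe [-27.75  -0.83  39.96]
-y face (want -22) 128 -22.4 slope 0.08
-x face (want -40) 32 -40.01 slope -0.4
top (want 20) vs x 149 19.74 slope -1.74
tcp seat [  8.7   -2.11 100.96] rot euler [  0.03 -15.     0.  ] F [ 0.1  -0.14 -2.15] t 7.65
nominal toe [-27.75  -0.81  39.95]
-y face (want -22) 124 -22.52 slope 0.22
-x face (want -40) 26 -40.04 slope -0.07
top (want 20) vs x 151 19.84 slope -1.09
tcp seat [  8.69  -2.12 100.97] rot euler [  0.04 -15.    -0.  ] F [-0.56 -0.74 -3.15] t 7.7
nominal toe [-27.76  -0.82  39.96]
-y face (want -22) 126 -22.52 slope 0.11
-x face (want -40) 27 -40.02 slope 0.05
top (want 20) vs x 149 19.9 slope -0.37
[[-32.7  -4.1  41.9]
 [-32.5  -1.2  44.8]
 [-22.8  14.4  61.6]
 [ -8.3  21.2  67.5]
 [ -7.7  21.3  68.9]] 121
```

Settled: the battery sits 1.2 mm too far to -y, while x and z are as planned. I'll correct y and lower to toe z ≈ 16 mm for a check before it enters the bay.

Call:
servo_tool(
  series="1 0.001 0.0006 0.0037 0 0 0;1 0.0025 0.0012 0.0092 0 0 0;1 0.004 0.0012 0.0147 0 0 0;1 0.0055 0.0012 0.0202 0 0 0;1 0.0062 0.0012 0.0232 0 0 0;1 0.0062 0.0012 0.0232 0 0 0;1 0.0062 0.0012 0.0232 0 0 0;1 0.0062 0.0012 0.0232 0 0 0;1 0.0062 0.0012 0.0232 0 0 0;1 0.0062 0.0012 0.0232 0 0 0;1 0.0062 0.0012 0.0232 0 0 0;1 0.0062 0.0012 0.0232 0 0 0",
)

```text
time_s: 8.75
eef_pos: [0.5746, -0.2108, 0.1022]
eef_rot: [0.129, 0.145, 0.981, -0.019]
wrist_force: [-0.2, -0.0, -2.7]
opening: 0.245
grasp_force: 59.6
```

Call:
servo_tool(
  series="1 0 0 0 0 0 0;1 0 0 0 0 0 0;1 0 0 0 0 0 0;1 0 0 0 0 0 0;1 0 0 0 0 0 0;1 0 0 0 0 0 0",
)

```text
time_s: 9.25
eef_pos: [0.5745, -0.2107, 0.1019]
eef_rot: [0.129, 0.145, 0.981, -0.019]
wrist_force: [-0.4, 0.3, -3.1]
opening: 0.244
grasp_force: 59.6
```

```bash
for i in 1 2; do python3 m.py s6_$i 40; done; python3 -c "
from h import *
a=load('s6_2');cv2.imwrite('pics/g6.png',cv2.resize(a['img'][255:355,310:410],(600,600),interpolation=cv2.INTER_CUBIC)[:,:,::-1])"
```

```text
tcp seat [ 8.72 -0.9  76.96] rot euler [  0.04 -15.     0.  ] F [-0.47 -0.41 -3.06] t 9.3
nominal toe [-27.73   0.4   15.94]
-y face (want -22) 107 -22.47 slope 0.12
-x face (want -40) 24 -40.07 slope 0.03
top (want 20) vs x 154 19.75 slope -1.34
tcp seat [ 8.71 -0.92 76.92] rot euler [  0.03 -15.     0.  ] F [-0.58 -0.59 -2.82] t 9.35
nominal toe [-27.74   0.38  15.91]
-y face (want -22) 118 -22.36 slope 0.24
-x face (want -40) 26 -40.08 slope -0.55
top (want 20) vs x 151 19.74 slope -1.11
```

View pics/g6.png

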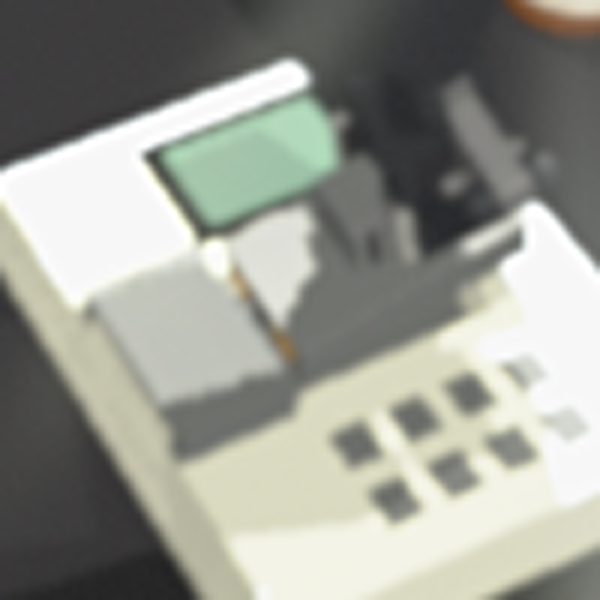

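The crop shows the battery's contact end (brass edge ≈(265,320)) lined up just in front of the lip and over the bay. y is now within about 0.1 mm of centre, so I'll lower to toe z ≈ 2 mm.

Call:
servo_tool(
  series="1 0.0006 0 0.0022 0 0 0;1 0.0012 0 0.0045 0 0 0;1 0.0018 0 0.0067 0 0 0;1 0.0018 0 0.0067 0 0 0;1 0.0018 0 0.0067 0 0 0;1 0.0018 0 0.0067 0 0 0",
)

```text
time_s: 9.85
eef_pos: [0.5745, -0.2107, 0.0949]
eef_rot: [0.129, 0.145, 0.981, -0.019]
wrist_force: [-0.5, 0.2, -2.3]
opening: 0.241
grasp_force: 59.6
```

Call:
servo_tool(
  series="1 0.0006 0 0.0022 0 0 0;1 0.0012 0 0.0045 0 0 0;1 0.0018 0 0.0067 0 0 0;1 0.0018 0 0.0067 0 0 0;1 0.0018 0 0.0067 0 0 0;1 0.0018 0 0.0067 0 0 0;1 0.0018 0 0.0067 0 0 0;1 0.0018 0 0.0067 0 0 0;1 0.0018 0 0.0067 0 0 0;1 0.0018 0 0.0067 0 0 0",
)

```text
time_s: 10.68
eef_pos: [0.5745, -0.2108, 0.0882]
eef_rot: [0.129, 0.145, 0.981, -0.019]
wrist_force: [-0.3, -0.6, -3.2]
opening: 0.245
grasp_force: 59.6
```

```bash
python3 m.py s7 0
```

```text
tcp seat [ 8.74 -0.92 63.15] rot euler [  0.03 -15.    -0.  ] F [-0.86 -0.2  -3.13] t 10.7333
nominal toe [-27.71   0.38   2.13]
-y face (want -22) 106 -22.56 slope 0.58
-x face (want -40) few
top (want 20) vs x 144 20.06 slope -1.7
```

Call:
servo_tool(
  series="1 0.0002 0 0.0006 0 0 0;1 0.0003 0 0.0012 0 0 0;1 0.0003 0 0.0012 0 0 0;1 0.0003 0 0.0012 0 0 0;1 0.0003 0 0.0012 0 0 0",
)

```text
time_s: 11.15
eef_pos: [0.5745, -0.2107, 0.0868]
eef_rot: [0.129, 0.145, 0.981, -0.019]
wrist_force: [0.7, -0.1, -3.1]
opening: 0.243
grasp_force: 59.6
```

Call:
servo_tool(
  series="1 0.001 0 -0.0003 0 0 0;1 0.0019 0 -0.0005 0 0 0;1 0.0029 0 -0.0008 0 0 0;1 0.0039 0 -0.001 0 0 0;1 0.0048 0 -0.0013 0 0 0;1 0.0048 0 -0.0013 0 0 0;1 0.0048 0 -0.0013 0 0 0;1 0.0048 0 -0.0013 0 0 0;1 0.0048 0 -0.0013 0 0 0",
)

```text
time_s: 11.9
eef_pos: [0.5698, -0.2093, 0.0869]
eef_rot: [0.129, 0.145, 0.981, -0.019]
wrist_force: [0.4, 0.3, -2.6]
opening: 0.242
grasp_force: 59.6
```

```bash
python3 m.py s8 0
```

```text
tcp seat [ 3.81 -0.95 61.89] rot euler [  0.03 -15.    -0.  ] F [ 0.92 -0.67 -2.95] t 11.95
nominal toe [-32.63   0.35   0.88]
-y face (want -22) 101 -22.49 slope 0.76
-x face (want -40) few
top (want 20) vs x 121 19.66 slope 0.47
```

Call:
servo_tool(
  series="1 0.0005 0 -0.0001 0 0 0;1 0.001 0 -0.0003 0 0 0;1 0.001 0 -0.0003 0 0 0;1 0.001 0 -0.0003 0 0 0;1 0.001 0 -0.0003 0 0 0",
)

```text
time_s: 12.37
eef_pos: [0.5688, -0.209, 0.087]
eef_rot: [0.129, 0.145, 0.981, -0.019]
wrist_force: [1.8, -0.2, -2.9]
opening: 0.239
grasp_force: 59.6
```

Call:
servo_tool(
  series="1 0.0005 0 -0.0001 0 0 0;1 0.001 0 -0.0003 0 0 0;1 0.001 0 -0.0003 0 0 0;1 0.001 0 -0.0003 0 0 0;1 0.001 0 -0.0003 0 0 0",
)

```text
time_s: 12.78
eef_pos: [0.5684, -0.209, 0.0873]
eef_rot: [0.13, 0.145, 0.981, -0.019]
wrist_force: [4.9, -0.5, -4.9]
opening: 0.245
grasp_force: 59.2
```

Call:
servo_tool(
  series="1 0.0005 0 -0.0001 0 0 0;1 0.001 0 -0.0003 0 0 0;1 0.001 0 -0.0003 0 0 0;1 0.001 0 -0.0003 0 0 0;1 0.001 0 -0.0003 0 0 0",
)

```text
time_s: 13.2
eef_pos: [0.5676, -0.2087, 0.0874]
eef_rot: [0.13, 0.145, 0.981, -0.019]
wrist_force: [6.7, -1.2, -5.4]
opening: 0.243
grasp_force: 59.1
```

```bash
python3 m.py s9 0
```

```text
tcp seat [ 1.55 -1.05 62.44] rot euler [  0.02 -15.12  -0.02] F [ 5.82  1.   -4.58] t 13.25
nominal toe [-34.77   0.25   1.35]
-y face (want -22) 112 -22.47 slope 0.08
-x face (want -40) few
top (want 20) vs x 132 19.53 slope -0.06
```

Call:
servo_tool(
  series="1 0.0001 0 0.0003 0 0 0;1 0.0002 0 0.0006 0 0 0;1 0.0003 0 0.001 0 0 0;1 0.0003 0 0.001 0 0 0;1 0.0003 0 0.001 0 0 0;1 0.0003 0 0.001 0 0 0",
)

```text
time_s: 13.75
eef_pos: [0.5681, -0.209, 0.0872]
eef_rot: [0.131, 0.146, 0.98, -0.02]
wrist_force: [5.2, -0.5, -1.7]
opening: 0.245
grasp_force: 59.6
```

```bash
python3 m.py s10 0
```

```text
tcp seat [ 2.09 -1.09 62.12] rot euler [  0.02 -15.19  -0.03] F [ 4.26  2.26 -1.34] t 13.8
nominal toe [-34.16   0.21   0.99]
-y face (want -22) 94 -22.6 slope 0.73
-x face (want -40) few
top (want 20) vs x 116 19.92 slope 1.22
```

Call:
servo_tool(
  series="1 0.0006 0.0002 -0.0002 0 0 0;1 0.0012 0.0003 -0.0003 0 0 0;1 0.0018 0.0003 -0.0005 0 0 0;1 0.0024 0.0003 -0.0006 0 0 0;1 0.0029 0.0003 -0.0008 0 0 0;1 0.0029 0.0003 -0.0008 0 0 0;1 0.0029 0.0003 -0.0008 0 0 0;1 0.0029 0.0003 -0.0008 0 0 0",
)

```text
time_s: 14.47
eef_pos: [0.5657, -0.2082, 0.0873]
eef_rot: [0.131, 0.146, 0.98, -0.02]
wrist_force: [7.0, -1.6, -3.2]
opening: 0.241
grasp_force: 59.3
```

```bash
python3 m.py s11 0
```

```text
tcp seat [-0.37 -1.03 62.38] rot euler [  0.02 -15.27  -0.05] F [ 7.48  0.38 -2.65] t 14.5167
nominal toe [-36.53   0.27   1.2 ]
-y face (want -22) 100 -22.51 slope 0.32
-x face (want -40) few
top (want 20) vs x 95 19.75 slope -5.89
```

Plate force 7.5 N means about 2.8 mm in, which agrees with the position. I'll push about 1.9 mm more.

Call:
servo_tool(
  series="1 0.0006 0 -0.0002 0 0 0;1 0.0012 0 -0.0003 0 0 0;1 0.0019 0 -0.0005 0 0 0;1 0.0019 0 -0.0005 0 0 0;1 0.0019 0 -0.0005 0 0 0;1 0.0019 0 -0.0005 0 0 0;1 0.0019 0 -0.0005 0 0 0;1 0.0019 0 -0.0005 0 0 0",
)

```text
time_s: 15.18
eef_pos: [0.5642, -0.2077, 0.0875]
eef_rot: [0.132, 0.146, 0.98, -0.02]
wrist_force: [8.7, -1.6, -4.5]
opening: 0.245
grasp_force: 59.1
```

```bash
python3 m.py s12 0; python3 -c "
from h import *
o=ctrl.get_obs();print(o['torque'])
# rock: keep upper contact edge x fixed
def toe(xe,t,z): return [xe+20*np.sin(np.radians(t)),0,z]
for t in (13,11,9,7,5,3,1,0): delta(toe(-43.2,15.3,0),15.3,toe(-43.2,t,0),t)
"
```

```text
tcp seat [-2.03 -1.05 62.47] rot euler [ 1.000e-02 -1.531e+01 -6.000e-02] F [ 8.97  0.98 -4.14] t 15.2333
nominal toe [-38.15   0.25   1.26]
-y face (want -22) 91 -22.65 slope 0.69
-x face (want -40) few
top (want 20) vs x 105 19.85 slope -1.3
[-0.23396444 -1.41087623 -0.04321846]
[-1.2  0.   1.9] turn [0.  2.3 0. ]
[-2.2 -0.   3.6] turn [0.  4.3 0. ]
[-3.1  0.   5.3] turn [0.  6.3 0. ]
[-3.9  0.   7.1] turn [0.  8.3 0. ]
[-4.6 -0.   9. ] turn [ 0.  10.3  0. ]
[-5.3  0.  10.9] turn [ 0.  12.3  0. ]
[-5.9  0.  12.8] turn [ 0.  14.3  0. ]
[-6.2  0.  13.8] turn [ 0.  15.3  0. ]
```

Call:
servo_tool(
  series="1 -0.0002 0 0.0007 0 0.9 0;1 -0.0006 0 0.0014 0 1.7 0;1 -0.0009 0 0.002 0 2.5 0;1 -0.0013 0 0.0027 0 3.3 0;1 -0.0018 0 0.0035 0 4.3 0;1 -0.0018 0 0.0035 0 4.3 0;1 -0.0018 0 0.0035 0 4.3 0;1 -0.0018 0 0.0035 0 4.3 0;1 -0.0018 0 0.0035 0 4.3 0",
)

```text
time_s: 15.98
eef_pos: [0.5668, -0.2085, 0.0844]
eef_rot: [0.095, 0.146, 0.985, -0.015]
wrist_force: [9.2, -3.1, -5.0]
opening: 0.244
grasp_force: 59.3
```

```bash
python3 m.py s13 0
```

```text
tcp seat [ 0.7  -1.03 59.34] rot euler [ 1.000e-02 -1.103e+01 -5.000e-02] F [ 9.87  0.44 -4.68] t 16.0333
nominal toe [-39.89   0.27   1.  ]
-y face (want -22) 97 -22.68 slope 0.59
-x face (want -40) few
top (want 20) vs x 90 19.96 slope -0.89
```

Plate is in about 5 mm and the heel should be about 1.3 mm inside the wall. I'll keep rocking.

```bash
python3 -c "
from h import *
def toe(xe,t,z): return [xe+20*np.sin(np.radians(t)),0,z]
for t,e,z in ((9,-43.5,1),(7,-43.4,.9),(5,-43.2,.8),(4,-43,.7)): delta(toe(-43.7,11,1),11,toe(e,t,z),t)
print()
for t,e,z in ((3,-43,.7),(2,-42.9,.5),(1,-42.8,.3),(0,-42.7,.2)): delta(toe(-43,4,.7),4,toe(e,t,z),t)
"
```

```text
[-1.2  0.   1.7] turn [0. 2. 0.]
[-2.3  0.   3.6] turn [0. 4. 0.]
[-3.3  0.   5.5] turn [0. 6. 0.]
[-3.9  0.   6.6] turn [0. 7. 0.]

[-0.5  0.   0.9] turn [0. 1. 0.]
[-1.1  0.   2. ] turn [0. 2. 0.]
[-1.6  0.   3.1] turn [0. 3. 0.]
[-2.2  0.   4.1] turn [0. 4. 0.]
```

Call:
servo_tool(
  series="1 -0.0006 0 0.0009 0 1 0;1 -0.0012 0 0.0017 0 2 0;1 -0.0018 0 0.0027 0 3 0;1 -0.0023 0 0.0036 0 4 0;1 -0.0028 0 0.0046 0 5 0;1 -0.0033 0 0.0055 0 6 0;1 -0.0039 0 0.0066 0 7 0;1 -0.0039 0 0.0066 0 7 0;1 -0.0039 0 0.0066 0 7 0;1 -0.0039 0 0.0066 0 7 0;1 -0.0039 0 0.0066 0 7 0",
)

```text
time_s: 16.95
eef_pos: [0.5718, -0.21, 0.0785]
eef_rot: [0.035, 0.147, 0.989, -0.006]
wrist_force: [8.4, -2.1, -4.4]
opening: 0.242
grasp_force: 59.5
```

```bash
python3 m.py s14 0;  python3 -c "
from h import *
a=load('s14');cv2.imwrite('pics/g14.png',cv2.resize(a['img'][255:355,310:410],(600,600),interpolation=cv2.INTER_CUBIC)[:,:,::-1])"
```

```text
tcp seat [ 5.92 -1.03 53.55] rot euler [ 0.01 -4.05 -0.05] F [ 8.93  0.63 -4.24] t 17.0
nominal toe [-41.46   0.27   0.57]
-y face (want -22) 83 -23.37 slope 1.07
-x face (want -40) few
top (want 20) vs x 90 19.66 slope -0.64
```

View pics/g14.png

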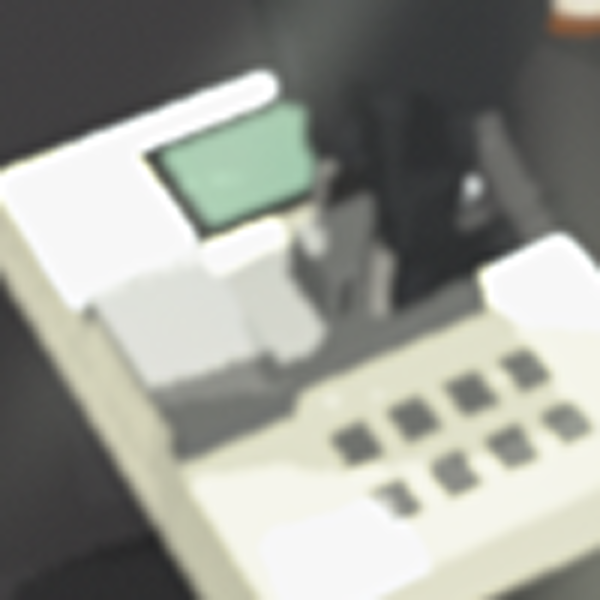

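The crop shows the contact end under the lip (≈(265,370)) and the heel end down in the bay, with no excess force. I'll lay it flat.

Call:
servo_tool(
  series="1 -0.0003 0 0.0005 0 0.5 0;1 -0.0005 0 0.0009 0 1 0;1 -0.0008 0 0.0015 0 1.5 0;1 -0.0011 0 0.002 0 2 0;1 -0.0014 0 0.0026 0 2.5 0;1 -0.0016 0 0.0031 0 3 0;1 -0.0019 0 0.0036 0 3.5 0;1 -0.0022 0 0.0041 0 4 0;1 -0.0022 0 0.0041 0 4 0;1 -0.0022 0 0.0041 0 4 0;1 -0.0022 0 0.0041 0 4 0",
)

```text
time_s: 17.92
eef_pos: [0.5744, -0.2108, 0.075]
eef_rot: [0.001, 0.147, 0.989, -0.001]
wrist_force: [7.7, -1.0, -1.9]
opening: 0.24
grasp_force: 60.0
```

```bash
python3 m.py s15 0
```

```text
tcp seat [ 8.69 -1.02 49.95] rot euler [ 0.01 -0.09 -0.05] F [ 8.51  0.42 -2.18] t 17.9667
nominal toe [-42.24   0.28   0.37]
-y face (want -22) 93 -24.08 slope -0.13
-x face (want -40) few
top (want 20) vs x 96 19.86 slope -0.89
```

Flat and still pressing the plate. I'll ease back about 2.2 mm so the heel meets its wall, with light downward pressure.

Call:
servo_tool(
  series="1 -0.0004 0 0.0003 0 0 0;1 -0.0008 0 0.0006 0 0 0;1 -0.0012 0 0.0009 0 0 0;1 -0.0016 0 0.0012 0 0 0;1 -0.002 0 0.0015 0 0 0;1 -0.0024 0 0.0015 0 0 0;1 -0.0024 0 0.0015 0 0 0;1 -0.0024 0 0.0015 0 0 0;1 -0.0024 0 0.0015 0 0 0;1 -0.0024 0 0.0015 0 0 0",
)

```text
time_s: 18.8
eef_pos: [0.5763, -0.2115, 0.0742]
eef_rot: [0.0, 0.147, 0.989, -0.001]
wrist_force: [3.6, -0.9, 6.2]
opening: 0.244
grasp_force: 61.0
```

```bash
python3 m.py s16 0
```

```text
tcp seat [10.73 -1.08 49.22] rot euler [ 0.02 -0.03 -0.06] F [3.35 0.55 5.26] t 18.85
nominal toe [-40.24   0.22  -0.31]
-y face (want -22) 98 -24.43 slope 0.36
-x face (want -40) few
top (want 20) vs x 104 20.22 slope 0.95
```

Call:
servo_tool(
  series="0.1 0 0 0 0 0 0;0.1 0 0 0 0 0 0;0.1 0 0 0 0 0 0;0.1 0 0 0 0 0 0;0.1 0 0 0 0 0 0;0.1 0 0 0 0 0 0",
)

```text
time_s: 19.35
eef_pos: [0.5738, -0.2101, 0.0715]
eef_rot: [-0.003, 0.147, 0.989, 0.001]
wrist_force: [-0.6, -0.5, -0.6]
opening: 0.45
grasp_force: 0.0
```

Call:
servo_tool(
  series="0.1 0 0 -0.003 0 0 0;0.1 0 0 -0.01 0 0 0;0.1 0 0 -0.02 0 0 0;0.1 0 0 -0.035 0 0 0;0.1 0 0 -0.055 0 0 0;0.1 0 0 -0.08 0 0 0;0.1 0 0 -0.11 0 0 0;0.1 0 0 -0.14 0 0 0;0.1 0 0 -0.16 0 0 0;0.1 0 0 -0.16 0 0 0;0.1 0 0 -0.16 0 0 0;0.1 0 0 -0.16 0 0 0",
)

```text
time_s: 20.35
eef_pos: [0.5745, -0.2103, 0.2317]
eef_rot: [-0.003, 0.147, 0.989, 0.0]
wrist_force: [0.3, 0.5, -0.5]
opening: 0.45
grasp_force: 0.0
```

```bash
python3 - <<'E'
from h import *
a=grab('side','s17'); W=cloud(a)
B=R.from_euler('z',-16.9,degrees=True); P=B.inv().apply(W.reshape(-1,3)-[.5664,-.2073,.025])*1000+[1.09,.32,0]; x,y,z=P.T
for n,m in(('body top toe side',(x>-32)&(x<-16)&(abs(y)<18)),('body top heel side',(x>34)&(x<38)&(abs(y)<16)),('rib top',(x>-8)&(x<28)&(abs(y)<7)),('lip top',(x>-70)&(x<-42)&(abs(y)<22)),('an top',(abs(x)<40)&(y<-30)&(y>-36))): print(n,m.sum(),np.nanmedian(z[m]).round(2))
m=(z>38)&(z<60)&(abs(x)<50)&(abs(y)<30);print('rib ext',np.nanpercentile(P[m],[2,98],axis=0).round(1))
cv2.imwrite('pics/g17.png',cv2.resize(a['img'][190:370,290:440],(500,600),interpolation=cv2.INTER_CUBIC)[:,:,::-1]); print(ctrl.get_obs()['wrist_force'])
E
```

```text
body top toe side 2113 383.23
body top heel side 9 19.4
rib top 213 45.8
lip top 340 27.55
an top 1799 361.41
rib ext [[-12.1 -11.9  38.7]
 [ 30.8   9.9  46.8]]
[ 0.62544953 -0.26599489 -1.09094116]
```

View pics/g17.png

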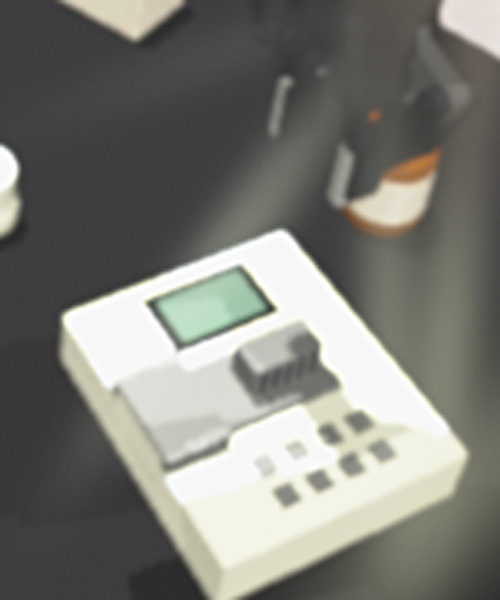

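The battery lies flat in the bay with its rib at ≈(280,360), and the rib extents match the home pose. I'll check flatness and hand in if it's good.

```bash
python3 - <<'E'
from h import *
W=cloud(load('s17'));B=R.from_euler('z',-16.9,degrees=True); P=B.inv().apply(W.reshape(-1,3)-[.5664,-.2073,.025])*1000+[1.09,.32,0]; x,y,z=P.T; k=(z<60)
t=np.nanmedian(z[k&(x>-32)&(x<-16)&(abs(y)<18)]); h=np.nanmedian(z[k&(x>34)&(x<38)&(abs(y)<16)]); print(t,h,np.nanmedian(z[k&(abs(x)<40)&(y<-30)&(y>-60)]))
if abs(t-20)<1.2 and abs(h-20)<1.5: print(ctrl.hand_in())
E
```

```text
19.82842062007064 19.398554753024786 15.098220637493574
the job is handed in; nothing more can be done
None
```

The battery lies flat and home in the bay, contact end under the lip. The gripper has let go and is clear, and I handed the job in at about 20 s; wrist force readings stayed under about 12 N, and the bottle, jar and carton were not touched.

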